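# Fit the spring spindle into the label holder at the stores packing bench

### The job

Fit the longer spring-loaded label spindle into the holder: pinch its two square end plates together so that its pins draw in, bring it down level between the two round end cups and let go, so that both pins spring out and sit fully inside the cups. Leave the shorter spindle where it lies.

Things in the scene. Friction and masses are not known exactly. Their poses are not given: they have to be found in the camera images.
- spindle: Longer spindle, to be fitted: white roll (52 dia, 16 wide) between two upright square plates (64 x 64, 3 thick, 64 over their outer faces); a 12 dia pin stands 58 out from each plate's middle; 180 tip to tip (all mm). Plates slide in when pinched: see the tips. 0.15 to 0.3 kg. Origin: its centre on the pin axis, 32 mm above the bench as it lies. y along the pins, z up; ends alike.
- tip_a (a point): End of the spindle's +y pin, on the pin axis; 90 mm from the spindle's origin when free. Plate and pin slide together on a spring, up to 20 mm inward (3 N to start, 9 N fully in): fully pinched, 70 mm from the origin, the plates 24 mm over their outer faces. Each plate's outer face can be pinched from 6 to 32 mm above the pin axis.
- tip_b (a point): End of the spindle's -y pin, likewise: 90 mm from the origin when free, 70 mm when fully pinched (140 mm tip to tip).
- holder: Fixed grey stand, base 80 x 210 x 8 mm, with an upright (97 mm tall) at each end carrying a round steel cup; mouths face each other. Origin: centre of base underside, on the bench; y from cup to cup, z up. Cup axis along y, 85 mm up. Mouths at y = +80 and -80 mm, floors at +88 and -88 (8 mm deep); inner diameter 44, outer 52 mm. Open from above between the cups.
- short_spindle: Bystander, to be left alone: a shorter rigid spindle, 120 mm long, with 44 mm square end plates and a 32 mm diameter roll. Too short for this holder. Origin: its centre, 22 mm above the bench; y along its pins.
Mind the look-alikes: they are no part of the job. Leave any blue look-alike of the spindle alone. What is shaped like the holder but orange is not meant.

How it is judged:
At the end, for the whole second after the job is handed in: Both pin tips of the longer spindle are inside the cups: each at least 3 mm past a cup's mouth (more than 83 mm from the holder's middle along its y) and within 20 mm of the cup axis in x and in height; the spindle is at rest (under 20 mm/s) ((y of tip_a in the frame of holder above 0.083 m or y of tip_a in the frame of holder below -0.083 m) and x of tip_a in the frame of holder between -0.02 and 0.02 m and z of tip_a in the frame of holder between 0.065 and 0.105 m and (y of tip_b in the frame of holder above 0.083 m or y of tip_b in the frame of holder below -0.083 m) and x of tip_b in the frame of holder between -0.02 and 0.02 m and z of tip_b in the frame of holder between 0.065 and 0.105 m and linear speed of spindle below 0.02 m/s); the robot touches nothing.
It fails at once if the shorter spindle is moved by more than 30 mm (distance of short_spindle from where it was at the start of the episode above 0.03 m).
It also fails if it takes over 42 s, if anything falls off the work surface, if the arm or the gripper's body presses on something with over 40 N, if the wrist force passes 120 N, or if a joint passes its speed limit or range.

### The arm

A 7-joint arm with a two-finger parallel gripper is mounted at the origin on the work surface. World frame = base frame: x ahead of the robot, y to its left, z up, the work surface at z = 0. Lengths are in m, angles in rad, forces in N, time in s.
With the tool pointing down it reaches from about 0.425 to 0.95 m from the base axis. Payload 16.7 kg.
Tool frame: the origin (TCP) lies on the centre line of the jaws, within the pads' length; the fingertips stand 8 mm ahead of it and the grasp point (between the pads) lies 11 mm behind it; z points along the fingers, y is the line along which they close (so a half turn about z gives the same grasp; the last joint's range is limited). The gripper opens to 94 mm and grips with 3 to 60 N. Pads are 16 mm wide; open, the fingers measure 119 mm over their backs; the gripper's body (75 mm by 177 mm) begins 78 mm behind the grasp point.
Start: joints at [1.028, 0.426, 0.074, 1.606, -0.034, 1.111, -0.067], TCP at [0.258, -0.624, 0.213] pointing down, gripper open.
Joint ranges: [-2.85, 2.85], [-0.5, 2.14], [-1.23, 1.37], [0.21, 2.46], [-1.02, 4.16], [0.16, 2.05], [-2.73, 2.73]. Speed limits (rad/s): [1.89, 1.89, 2.39, 2.39, 3.01, 3.01, 3.01].

### API

Orientations are given as a unit quaternion [w, x, y, z].
In Python, from bench import manip gives the robot as it stands. The module is installed in compiled form; this text tells all that it offers.
- The arm moves only by the tool move_arm, never from a script. Its argument "targets" is a list of rows, each a list of 7 numbers: the turn, a rotation vector about the world's x, y, z in units of 6 degrees (1.0 is 6 degrees), then the shift along the world's x, y, z in units of 30 mm (1.0 is 30 mm), then the finger opening in mm, from 0 to 94. A call has 1 to 12 rows; each row is the pose to reach, as a shift and turn from the pose commanded when the call began; what a row does not reach only later rows make up. A row lasts 1/12 s, in which the tool goes at most 41.7 mm and 7.16 degrees, less where a joint would pass 70% of its speed; a pose out of reach is approached as far as the arm can. A call with a gripper value outside its range is refused whole. The fingers move at their own pace and stop on an object; the grip force is fixed at half the most. Time passes only in rows, so rows that repeat a pose let the fingers close. It gives the time, the measured TCP pose, the force, the opening and the grip force at its end, in the units of the state.
- manip.observe(): the state, without advancing time (a new reading comes with each control period).
- manip.get_image(name): name is "scene" or "top" or "wrist"; returns the picture (384x512x3 uint8, red, green, blue); there is no depth.
- manip.camera_info(name): a dict with "fx", "fy", "cx", "cy" (pixels), "k1" (the pictures are not rectified: a ray, as slopes to the right and down, at radius r is drawn at 1 + k1 r^2 times it, then the intrinsics apply), "rvec" (rotation vector, rad) and "tvec" (3), from world to camera coordinates, as OpenCV has them; the wrist camera has in their place "tool_from_camera" (4x4, takes a point from camera to tool coordinates, whose origin is the TCP and whose axes are the flange's). Camera axes: x right, y down, z forward; pixel columns grow to the right and rows downward; lengths in m; the calibration is good to about 2 mm. A picture is of the moment at which its call begins: read the wrist's pose just before it. camera_info takes no time and is no camera call.
- manip.hand_in(): hands the job in; it is judged then, once.
Trained networks look in the newest picture that a camera, given by its name, has taken for a name from the list of things; names that differ only in an ending like _2 or _b are one class to them, and where a whole thing is asked for, a point or a joint stands for the part that bears it (a point fixed in the world has none). Each returns a list of dicts, best first, with "conf" (0 to 1); they miss things now and then, are a little off and sometimes report something else, mostly with a low value. They report only what shows in the picture. A call takes as long as a camera call. They do not tell look-alikes from the thing itself.
- manip.spot_in(camera, target): "bbox" ([left, top, width, height] in pixels, round what is visible of it).
- manip.silhouettes(camera, target): "pixels" (384x512 bool, what is visible of it) and "bbox" ([left, top, width, height] in pixels, round what is visible of it).
- manip.tip_of(camera, target): "position" ([column, row] in pixels: a listed point, or the origin of a listed thing).
The state is a dict: "time": time; "joint_positions": joint angles; "qvel": joint speeds; "joint_efforts": joint torques, N m; "tool_pos": TCP position; "eef_rot": TCP orientation; "force": force on the tool from outside, world axes, zero at the start; "ft_torque": the same for the moment, N m; "gripper_width": opening from 0.0 (shut) to 1.0 (fully open); "grip_force": force on a finger pad.
Only numpy, scipy, OpenCV 4.12 (cv2) and the standard library are available. Lean on these libraries where they do the work, as an engineer would, in place of code of your own. Each camera call takes 0.05 s, during which the arm holds its last target. There are 200 camera calls.

## Working session

There is one attempt and no reset: what is moved stays moved. The work goes in short steps, Python scripts to look and compute and a tool call to move; the robot and the scene stay as the last step left them, time stands still between calls to the robot, and variables do not carry over. Pictures are saved under pics/ and viewed, at most 12 in all, crops included, and the job is handed in when it is done.

Besides the shell and the picture viewer there is one more tool, called after "Call:" as name(argument=value, ...), one argument or row to a line, values as JSON. move_arm: Moves the arm, as the interface text tells. Its arguments: {"type":"object","properties":{"targets":{"type":"array","items":{"type":"array","items":{"type":"number"}}}},"required":["targets"]}

```bash
mkdir -p pics
cat > h.py <<'E'
import numpy as np, cv2
from bench import manip
from scipy.spatial.transform import Rotation as R
def cam(name,st=None):
    c=manip.camera_info(name)
    if 'rvec' in c:
        Rm=cv2.Rodrigues(np.array(c['rvec'],float))[0]; t=np.array(c['tvec'],float).ravel()
    else:
        st=st or manip.observe(); q=st['eef_rot']
        T=np.eye(4);T[:3,:3]=R.from_quat([q[1],q[2],q[3],q[0]]).as_matrix();T[:3,3]=st['tool_pos']
        M=np.linalg.inv(T@np.array(c['tool_from_camera']));Rm=M[:3,:3];t=M[:3,3]
    return c,Rm,t
def ray(name,px,st=None):
    c,Rm,t=cam(name,st)
    d=np.array([(px[0]-c['cx'])/c['fx'],(px[1]-c['cy'])/c['fy']]);u=d.copy()
    for _ in range(30): u=d/(1+c['k1']*(u@u))
    return -Rm.T@t, Rm.T@np.array([u[0],u[1],1.])
def at_z(name,px,z,st=None):
    o,d=ray(name,px,st); return o+d*(z-o[2])/d[2]
def proj(name,P,st=None):
    c,Rm,t=cam(name,st); p=Rm@np.array(P,float)+t; u=p[:2]/p[2]; u=u*(1+c['k1']*(u@u))
    return np.array([u[0]*c['fx']+c['cx'],u[1]*c['fy']+c['cy']])
def save(im,f): cv2.imwrite('pics/'+f,im[:,:,::-1])
E
python3 - <<'E'
from h import *
a=manip.get_image('top');save(a,'top.png')
b=manip.get_image('scene');save(b,'scene.png')
for cam_ in ('top','scene'):
  for t in ('spindle','tip_a','holder','short_spindle'):
    for r in manip.tip_of(cam_,t)[:4]:
      z={'spindle':.032,'tip_a':.032,'holder':0,'short_spindle':.022}[t]
      print(cam_,t,round(r['conf'],2),np.round(r['position']),np.round(at_z(cam_,r['position'],z),3))
s=manip.observe();print(s['time'],s['tool_pos'],s['eef_rot'],s['gripper_width'])
E
```

```text
top spindle 0.82 [371. 128.] [ 0.6   -0.21   0.032]
top tip_a 0.78 [384. 174.] [ 0.502 -0.234  0.032]
top tip_a 0.7 [364.  92.] [ 0.676 -0.199  0.032]
top tip_a 0.65 [392. 212.] [ 0.424 -0.246  0.032]
top tip_a 0.62 [303. 196.] [ 0.455 -0.067  0.032]
top holder 0.84 [252. 127.] [0.607 0.038 0.   ]
top holder 0.74 [146. 285.] [0.274 0.252 0.   ]
top short_spindle 0.88 [195. 207.] [0.433 0.152 0.022]
scene spindle 0.96 [190. 234.] [ 0.437 -0.15   0.032]
scene spindle 0.66 [237. 286.] [ 0.587 -0.218  0.032]
scene tip_a 0.91 [219. 218.] [ 0.462 -0.081  0.032]
scene tip_a 0.85 [153. 260.] [ 0.419 -0.239  0.032]
scene tip_a 0.66 [194. 278.] [ 0.511 -0.239  0.032]
scene tip_a 0.59 [294. 293.] [ 0.679 -0.187  0.032]
scene holder 0.94 [232. 138.] [0.274 0.271 0.   ]
scene holder 0.84 [303. 220.] [0.604 0.029 0.   ]
scene short_spindle 0.89 [258. 164.] [0.427 0.153 0.022]
0.5 [ 0.25835115 -0.62354985  0.21344428] [-4.92401749e-05  9.80780938e-01  1.95112145e-01  2.15533540e-05] 0.9991165228898864
```

View pics/top.png

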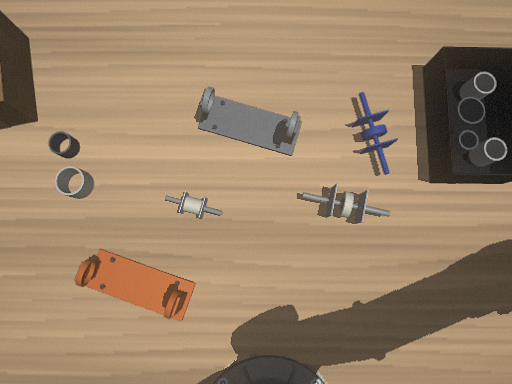

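View pics/scene.png

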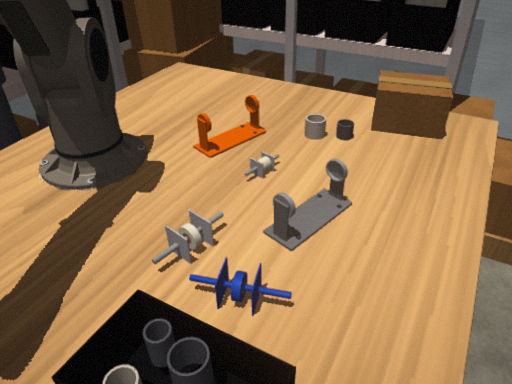

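Candidates, in top-image pixels:
- **Spindle:** white/grey long spindle at (345,204), blue look-alike at (373,130), short one at (193,206). I choose (345,204).
- **Holder:** grey at (250,127), orange at (137,285). I choose grey.

The scene picture agrees: spindle at (190,236), blue at (238,287), short at (263,165), grey holder at (310,215).

Run:
```python
from h import *
a=cv2.imread('pics/top.png')[165:245,280:410];cv2.imwrite('pics/crop.png',cv2.resize(a,None,fx=5,fy=5,interpolation=cv2.INTER_CUBIC))
```

```text
(no output)
```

View pics/crop.png

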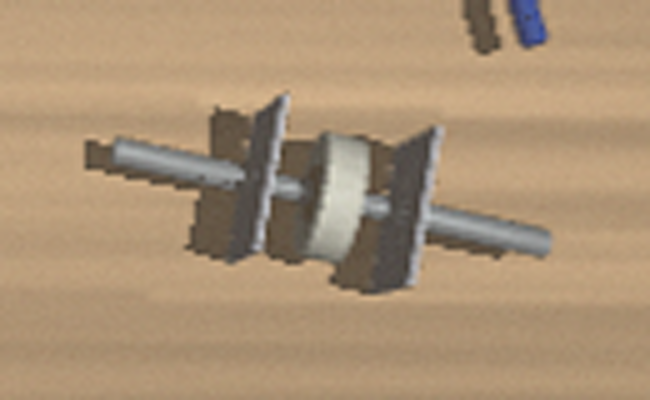

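The crop shows a white roll between two grey plates, with pin tips at about (303,196) and (390,213) in the top image. It is the wanted spindle, so I'm moving above it.

Call:
move_arm(
  targets=[
    [0,0,-0.4,0.5,1.3,0.3,94],
    [0,0,-0.8,1,2.6,0.6,94],
    [0,0,-1.3,1.5,3.9,0.9,94],
    [0,0,-1.8,2,5.2,1.2,94],
    [0,0,-2.3,2.5,6.5,1.4,94],
    [0,0,-2.7,3.0,7.8,1.4,94],
    [0,0,-3.2,3.5,9.1,1.4,94],
    [0,0,-3.6,4,10.4,1.4,94],
    [0,0,-4.1,4.5,11.7,1.4,94],
    [0,0,-4.5,5,13.0,1.4,94],
    [0,0,-5,5.5,14.3,1.4,94],
    [0,0,-5.4,6,15.5,1.4,94],
  ],
)

```text
time: 1.5
tool_pos: [0.4374, -0.1592, 0.2559]
eef_rot: [0.0, 0.996, -0.088, 0.0]
force: [2.7, -0.8, -0.3]
gripper_width: 1.0
grip_force: 0.0
```

Call:
move_arm(
  targets=[
    [0,0,0,0,0,0,94],
    [0,0,0,0,0,0,94],
    [0,0,0,0,0,0,94],
    [0,0,0,0,0,0,94],
    [0,0,0,0,0,0,94],
  ],
)

```text
time: 1.92
tool_pos: [0.4368, -0.1623, 0.2554]
eef_rot: [0.0, 0.996, -0.087, -0.0]
force: [-0.2, 0.0, -0.1]
gripper_width: 0.999
grip_force: 0.0
```

```bash
cat > look.py <<'E'
from h import *
import sys
s=manip.observe();a=manip.get_image('wrist');save(a,sys.argv[1])
print(s['time'],np.round(s['tool_pos'],4),s['eef_rot'],np.abs(s['qvel']).max())
q=s['eef_rot'];Y=R.from_quat([q[1],q[2],q[3],q[0]]).as_matrix()[:,1];print('tool y ang',np.degrees(np.arctan2(Y[1],Y[0])))
for t,z in (('spindle',.032),('tip_a',.032)):
    for r in manip.tip_of('wrist',t)[:4]:
      print(t,round(r['conf'],2),np.round(r['position']),np.round(at_z('wrist',r['position'],z,s),4))
E
python3 look.py w1.png
```

```text
1.9167 [ 0.4368 -0.1623  0.2554] [ 1.95637860e-05  9.96192012e-01 -8.71864317e-02 -2.81107781e-05] 0.0035359586765959967
tool y ang -100.0035300783024
spindle 0.76 [248. 164.] [ 0.4375 -0.1554  0.032 ]
spindle 0.73 [310. 162.] [ 0.4255 -0.2416  0.032 ]
spindle 0.68 [278.  42.] [ 0.5878 -0.2211  0.032 ]
tip_a 0.86 [310. 164.] [ 0.4225 -0.2413  0.032 ]
tip_a 0.67 [302. 105.] [ 0.5047 -0.2414  0.032 ]
tip_a 0.59 [179. 163.] [ 0.457  -0.0595  0.032 ]
```

View pics/w1.png

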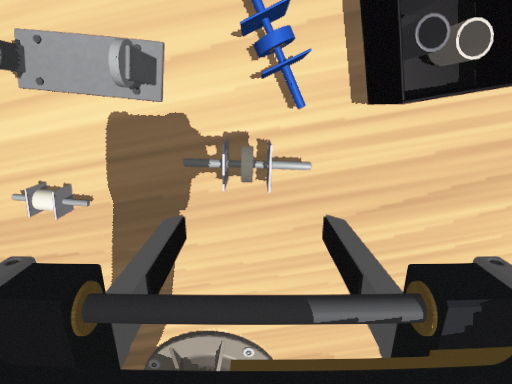

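Wrist view: the spindle runs from (184,162) to (311,166) with its plates at 225 and 268. The grey holder is at top left and the short spindle at (45,200).

Run:
```python
from h import *
s=manip.observe()
for n,p,q in (('wrist',(184.5,162),(310.5,165.8)),('top',(303,195.6),(389.5,213)),('scene',(222,215),(154,261.5))):
    a=at_z(n,p,.032,s);b=at_z(n,q,.032,s);d=b-a
    print(n,np.round(a,4),np.round(b,4),np.round((a+b)/2,4),np.linalg.norm(d),np.degrees(np.arctan2(d[1],d[0])))
```

```text
wrist [ 0.4571 -0.0666  0.032 ] [ 0.4205 -0.2416  0.032 ] [ 0.4388 -0.1541  0.032 ] 0.17879064877650563 -101.80014275259471
top [ 0.456 -0.067  0.032] [ 0.4219 -0.2415  0.032 ] [ 0.439  -0.1542  0.032 ] 0.17779141873845133 -101.04746319007177
scene [ 0.4617 -0.0705  0.032 ] [ 0.4229 -0.2414  0.032 ] [ 0.4423 -0.1559  0.032 ] 0.1752218929751291 -102.7957984457535
```

Call:
move_arm(
  targets=[
    [0,0,-0.3,0.07,0.26,-1,94],
    [0,0,-0.3,0.07,0.26,-2,94],
    [0,0,-0.3,0.07,0.26,-3,94],
    [0,0,-0.3,0.07,0.26,-4,94],
    [0,0,-0.3,0.07,0.26,-5,94],
    [0,0,-0.3,0.07,0.26,-5.2,94],
    [0,0,-0.3,0.07,0.26,-5.2,94],
    [0,0,-0.3,0.07,0.26,-5.2,94],
    [0,0,-0.3,0.07,0.26,-5.2,94],
  ],
)

```text
time: 2.82
tool_pos: [0.4404, -0.1538, 0.1011]
eef_rot: [0.0, 0.995, -0.102, 0.001]
force: [0.5, 0.3, -0.6]
gripper_width: 1.0
grip_force: 0.0
```

```bash
python3 look.py w2.png
```

```text
2.8167 [ 0.4404 -0.1538  0.1011] [ 1.86711609e-04  9.94777096e-01 -1.02064787e-01  1.12840641e-03] 0.009345251483016218
tool y ang -101.71618200004293
tip_a 0.98 [341. 104.] [ 0.5055 -0.2411  0.032 ]
tip_a 0.96 [149. 204.] [ 0.4543 -0.061   0.032 ]
tip_a 0.68 [351. 200.] [ 0.4214 -0.2397  0.032 ]
```

View pics/w2.png

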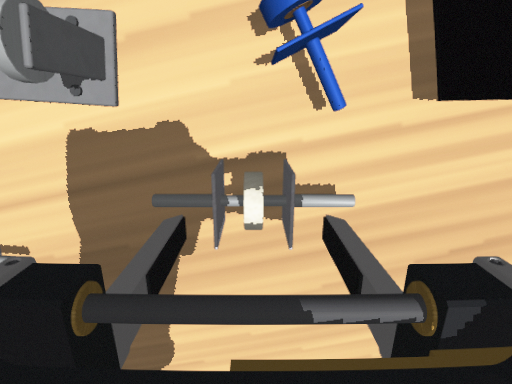

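The tips show at (152,200) and (354,200), so the spindle is square to the jaws and centred within 2 mm. Next I descend and pinch.

Call:
move_arm(
  targets=[
    [0,0,0,-0.05,0,-0.6,94],
    [0,0,0,-0.05,0,-1.2,94],
    [0,0,0,-0.05,0,-1.7,94],
    [0,0,0,-0.05,0,-1.7,94],
    [0,0,0,-0.05,0,-1.7,94],
    [0,0,0,-0.05,0,-1.7,60],
    [0,0,0,-0.05,0,-1.7,45],
    [0,0,0,-0.05,0,-1.7,30],
    [0,0,0,-0.05,0,-1.7,15],
    [0,0,0,-0.05,0,-1.7,0],
    [0,0,0,-0.05,0,-1.7,0],
    [0,0,0,-0.05,0,-1.7,0],
  ],
)

```text
time: 3.97
tool_pos: [0.4383, -0.1535, 0.0489]
eef_rot: [0.0, 0.995, -0.102, 0.0]
force: [0.4, 0.5, 6.4]
gripper_width: 0.541
grip_force: 7.5
```

Call:
move_arm(
  targets=[
    [0,0,0,0,0,0,0],
    [0,0,0,0,0,0,0],
    [0,0,0,0,0,0,0],
    [0,0,0,0,0,0,0],
  ],
)

```text
time: 4.3
tool_pos: [0.4384, -0.1535, 0.0489]
eef_rot: [0.0, 0.995, -0.102, 0.001]
force: [-0.7, -0.9, 6.9]
gripper_width: 0.26
grip_force: 11.5
```

Call:
move_arm(
  targets=[
    [0,0,0,0,0,0,0],
    [0,0,0,0,0,0,0],
    [0,0,0,0,0,0,0],
    [0,0,0,0,0,0.2,0],
    [0,0,0,0,0,0.6,0],
    [0,0,0,0,0,1.2,0],
    [0,0,0,0,0,2,0],
    [0,0,0,0,0,3,0],
    [0,0,0,0,0,4,0],
    [0,0,0,0,0,5,0],
    [0,0,0,0,0,5,0],
    [0,0,0,0,0,5,0],
  ],
)

```text
time: 5.3
tool_pos: [0.4384, -0.1536, 0.1999]
eef_rot: [0.0, 0.995, -0.102, 0.001]
force: [0.4, 0.8, -2.6]
gripper_width: 0.248
grip_force: 30.0
```

```bash
python3 look.py w3.png
python3 - <<'E'
from h import *
a=cv2.imread('pics/w3.png');manip_im=manip.get_image('top')
b=manip_im[:,:,::-1][60:240,160:420]
save(manip_im,'top2.png')
c=np.vstack([a[:250],cv2.resize(b,(512,354))]);cv2.imwrite('pics/c3.png',c[:600])
s=manip.observe();print(s['gripper_width'],s['grip_force'],s['force'],s['ft_torque'])
for cam_ in ('top','scene','wrist'):
  if cam_=='scene': save(manip.get_image('scene'),'scene2.png')
  for r in manip.silhouettes(cam_,'holder')[:3]: print(cam_,r['bbox'],r['conf'])
E
```

```text
5.3 [ 0.4384 -0.1536  0.1999] [ 3.06733684e-04  9.94784333e-01 -1.01990206e-01  1.42666486e-03] 0.04088260229071085
tool y ang -101.70761296707424
spindle 0.92 [256. 221.] [ 0.3764 -0.1448  0.032 ]
spindle 0.66 [283.  32.] [ 0.587  -0.2183  0.032 ]
tip_a 0.94 [316. 108.] [ 0.5002 -0.2407  0.032 ]
tip_a 0.78 [155. 221.] [ 0.4026 -0.0169  0.032 ]
tip_a 0.62 [351. 220.] [ 0.3516 -0.2654  0.032 ]
0.24800569863141747 29.9968358874321 [-0.61155692  0.66344071 -1.91990221] [0.0092163  0.00173017 0.00509553]
top [74.9, 248.8, 118.1, 69.2] 0.96
top [199.5, 87.0, 104.6, 70.2] 0.63
scene [195.5, 92.6, 69.2, 64.6] 0.86
scene [261.3, 160.8, 89.3, 89.2] 0.81
wrist [53.9, 322.1, 33.6, 38.3] 0.63
wrist [0.0, 27.0, 155.8, 78.4] 0.6
```

View pics/c3.png

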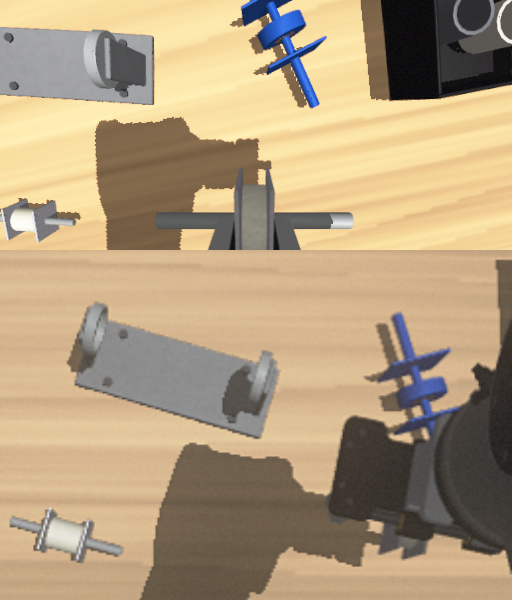

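The spindle is held with its plates fully pinched at 23 mm opening, level across (158..352, 220). The grey holder is clear. I'm moving it near the holder, raised, for a closer look.

Call:
move_arm(
  targets=[
    [0,0,-0.1,0.3,0.7,0.5,0],
    [0,0,-0.2,0.6,1.4,1,0],
    [0,0,-0.3,0.9,2.1,1.5,0],
    [0,0,-0.4,1.2,2.8,2,0],
    [0,0,-0.5,1.5,3.5,2.5,0],
    [0,0,-0.6,1.8,4.2,3,0],
    [0,0,-0.7,2.1,4.9,3.3,0],
    [0,0,-0.7,2.4,5.6,3.3,0],
    [0,0,-0.7,2.7,6.3,3.3,0],
    [0,0,-0.7,3,6.3,3.3,0],
    [0,0,-0.7,3,6.3,3.3,0],
    [0,0,-0.7,3,6.3,3.3,0],
  ],
)

```text
time: 6.7
tool_pos: [0.5277, 0.0352, 0.2968]
eef_rot: [0.0, 0.99, -0.138, -0.001]
force: [-0.7, -0.6, -2.4]
gripper_width: 0.25
grip_force: 30.0
```

```bash
python3 look.py w4.png
python3 - <<'E'
from h import *
for p in ((293.1,155.1),(198.6,128.6),(302.2,120)): print(np.round(at_z('top',p,.008),4))
E
```

```text
6.7 [0.5277 0.0352 0.2968] [ 1.06031146e-04  9.90386873e-01 -1.38323649e-01 -6.30950409e-04] 0.015507811261356879
tool y ang -105.90169906414
spindle 0.64 [255. 218.] [0.4308 0.0596 0.032 ]
spindle 0.63 [408.  75.] [ 0.5849 -0.2171  0.032 ]
tip_a 0.92 [154. 220.] [0.4743 0.222  0.032 ]
tip_a 0.89 [430. 127.] [ 0.5011 -0.2404  0.032 ]
tip_a 0.8 [349. 220.] [ 0.3846 -0.0903  0.032 ]
tip_a 0.62 [377.  10.] [ 0.6815 -0.1876  0.032 ]
[ 0.5451 -0.0501  0.008 ]
[0.6012 0.1508 0.008 ]
[ 0.6221 -0.0702  0.008 ]
```

View pics/w4.png

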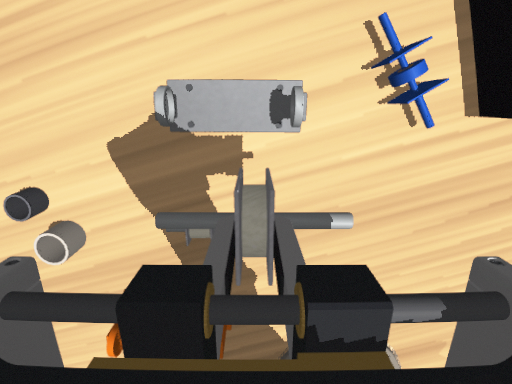

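The holder is at (167..303, 80..132), its cups at (167,104) and (298,106). The spindle is in hand, with tips at (156,220) and (353,220).

Run:
```python
from h import *
s=manip.observe()
im=cv2.imread('pics/w4.png').astype(int)
sp=lambda p,z:np.round(at_z('wrist',p,z,s),4)
C=[sp(p,.008) for p in ((167.5,79.5),(302.5,80.5),(302,131.5),(167,131.5))];print(C)
print('centre',np.mean(C,0))
d=C[1]-C[0];e=C[2]-C[3];print([np.degrees(np.arctan2(v[1],v[0])) for v in(d,e)],np.linalg.norm(d),np.linalg.norm(e),np.linalg.norm(C[0]-C[3]),np.linalg.norm(C[1]-C[2]))
a=sp((156,220),.28);b=sp((353,220),.28);d=b-a;print('spindle',a,b,(a+b)/2,np.linalg.norm(d),np.degrees(np.arctan2(d[1],d[0])))
T=[at_z('top',p,.008) for p in ((293.1,155.1),(198.6,128.6),(302.2,120))]
print('top c',(T[1]+T[2])/2, np.degrees(np.arctan2(*(T[0]-T[1])[[1,0]])))
```

```text
[array([0.6786, 0.1284, 0.008 ]), array([ 0.6196, -0.0706,  0.008 ]), array([ 0.5443, -0.0516,  0.008 ]), array([0.6045, 0.1568, 0.008 ])]
centre [0.61175 0.04075 0.008  ]
[np.float64(-106.51416391023304), np.float64(-106.11229043001654)] 0.20756203891848815 0.2169207228459282 0.07935597015978062 0.07766009271176545
spindle [0.5474 0.1014 0.28  ] [ 0.5082 -0.0351  0.28  ] [0.5278  0.03315 0.28   ] 0.1420172172660766 -106.02297984742847
top c [0.61166194 0.04030353 0.008     ] -105.60862935344427
```

Call:
move_arm(
  targets=[
    [0,0,0,0.7,0.05,0,0],
    [0,0,0,1.4,0.1,0,0],
    [0,0,0,2.1,0.15,0,0],
    [0,0,0,2.77,0.2,-0.5,0],
    [0,0,0,2.77,0.2,-1.3,0],
    [0,0,0,2.77,0.2,-2.1,0],
    [0,0,0,2.77,0.2,-2.9,0],
    [0,0,0,2.77,0.2,-3.7,0],
    [0,0,0,2.77,0.2,-4.2,0],
    [0,0,0,2.77,0.2,-4.2,0],
    [0,0,0,2.77,0.2,-4.2,0],
    [0,0,0,2.77,0.2,-4.2,0],
  ],
)

```text
time: 7.85
tool_pos: [0.6115, 0.0414, 0.1728]
eef_rot: [-0.0, 0.99, -0.139, 0.001]
force: [1.1, 0.2, -1.4]
gripper_width: 0.25
grip_force: 30.0
```

```bash
python3 look.py w5.png|head -2
python3 - <<'E'
from h import *
a=cv2.imread('pics/w5.png')
b=manip.get_image('scene')[:,:,::-1][120:270,220:400]
cv2.imwrite('pics/c5.png',np.vstack([a[:280],cv2.resize(b,(384,320)) if 0 else np.pad(cv2.resize(b,(384,320)),((0,0),(0,128),(0,0)))]))
s=manip.observe()
ax=np.array([np.cos(np.radians(74)),np.sin(np.radians(74)),0])
for y in (80,-80): # cup rim top / bottom points at the mouths
  for z in (.111,.085): print(y,z,proj('wrist',np.array([.611,.040,z])+ax*y/1000,s))
E
```

```text
7.85 [0.6115 0.0414 0.1728] [-1.64018556e-04  9.90359110e-01 -1.38521805e-01  7.18855090e-04] 0.008472200050899962
tool y ang -105.9246206348169
80 0.111 [162.9483707  201.18219337]
80 0.085 [171.2648094  192.45839162]
-80 0.111 [346.52723791 201.31549511]
-80 0.085 [338.06607043 192.58130576]
```

View pics/c5.png

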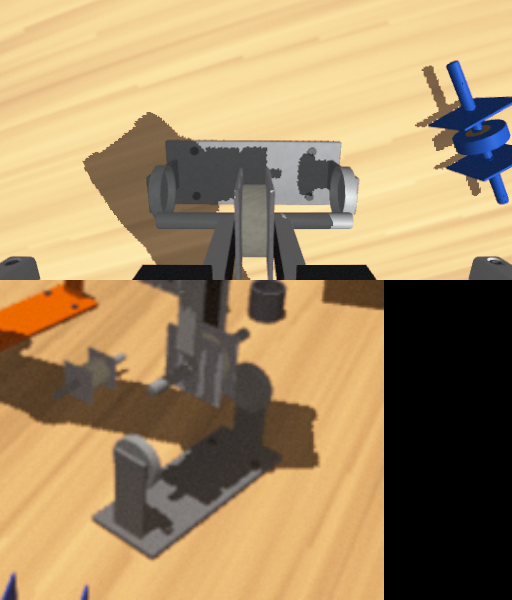

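Both pins are square over the gap: cups at columns 148–175 and 331–358, pin tips at 156 and 353, centres within 2 px. I'm lowering now.

Call:
move_arm(
  targets=[
    [0,0,0,0.05,0,-0.4,0],
    [0,0,0,0.05,0,-0.8,0],
    [0,0,0,0.05,0,-1.2,0],
    [0,0,0,0.05,0,-1.6,0],
    [0,0,0,0.05,0,-2,0],
    [0,0,0,0.05,0,-2.3,0],
    [0,0,0,0.05,0,-2.5,0],
    [0,0,0,0.05,0,-2.5,0],
    [0,0,0,0.05,0,-2.5,0],
    [0,0,0,0.05,0,-2.5,0],
  ],
)

```text
time: 8.88
tool_pos: [0.6128, 0.0417, 0.097]
eef_rot: [-0.0, 0.99, -0.138, 0.0]
force: [0.0, 0.8, -2.2]
gripper_width: 0.248
grip_force: 30.0
```

```bash
python3 look.py w6.png|head -2
python3 - <<'E'
from h import *
a=cv2.imread('pics/w6.png')
b=manip.get_image('scene')[:,:,::-1][120:270,220:400]
cv2.imwrite('pics/c6.png',np.vstack([a[:280],np.pad(cv2.resize(b,(384,320)),((0,0),(0,128),(0,0)))]))
E
```

```text
8.8833 [0.6128 0.0417 0.097 ] [-1.42627581e-04  9.90389662e-01 -1.38304558e-01  3.82510811e-04] 0.005464791436391429
tool y ang -105.89949374008847
```

View pics/c6.png

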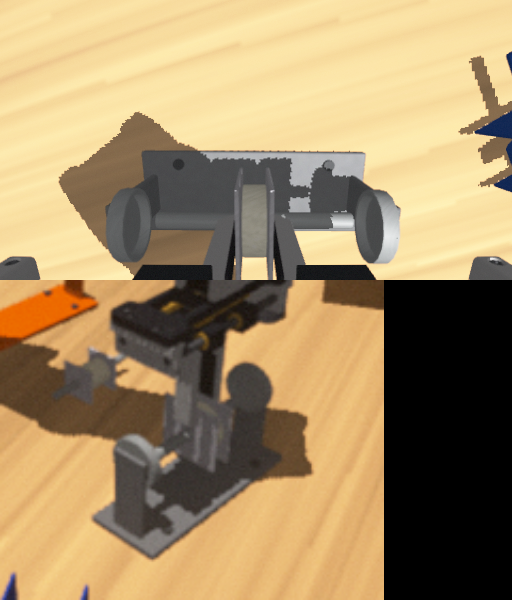

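The pins sit between the cups at about the cups' centre height (row 220, against cup centres at about 226). I'm releasing gradually.

Call:
move_arm(
  targets=[
    [0,0,0,0,0,0,30],
    [0,0,0,0,0,0,36],
    [0,0,0,0,0,0,42],
    [0,0,0,0,0,0,48],
    [0,0,0,0,0,0,54],
    [0,0,0,0,0,0,60],
    [0,0,0,0,0,0,70],
    [0,0,0,0,0,0,80],
    [0,0,0,0,0,0,88],
    [0,0,0,0,0,0,88],
    [0,0,0,0,0,0,88],
    [0,0,0,0,0,0,88],
  ],
)

```text
time: 10.08
tool_pos: [0.6125, 0.0415, 0.0965]
eef_rot: [0.0, 0.99, -0.138, 0.0]
force: [-0.0, -0.6, -0.6]
gripper_width: 0.937
grip_force: 0.0
```

```bash
python3 look.py w7.png|head -2
python3 - <<'E'
from h import *
a=cv2.imread('pics/w7.png')
b=manip.get_image('scene')[:,:,::-1][120:270,220:400]
cv2.imwrite('pics/c7.png',np.vstack([a[:280],np.pad(cv2.resize(b,(384,320)),((0,0),(0,128),(0,0)))]))
E
```

```text
10.0833 [0.6125 0.0415 0.0965] [ 5.33578076e-06  9.90383470e-01 -1.38349486e-01  3.87819743e-05] 0.000981199535636153
tool y ang -105.90469876274486
```

View pics/c7.png

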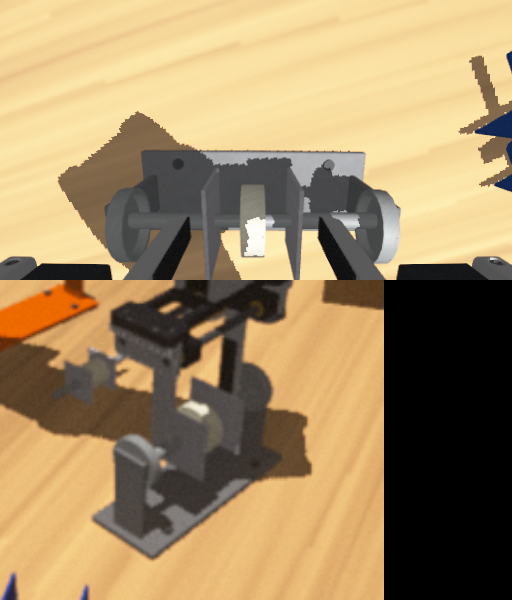

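Both pins have sprung into the cups (ends at about (130,220) and (372,220)) and the fingers are clear of the plates. I'm withdrawing straight up.

Call:
move_arm(
  targets=[
    [0,0,0,0,0,0.3,88],
    [0,0,0,0,0,0.8,88],
    [0,0,0,0,0,1.5,88],
    [0,0,0,0,0,2.3,88],
    [0,0,0,0,0,3.1,88],
    [0,0,0,0,0,4,88],
    [0,0,0,-0.8,0,5,88],
    [0,0,0,-1.6,0,5,88],
    [0,0,0,-2.4,0,5,88],
    [0,0,0,-2.4,0,5,88],
    [0,0,0,-2.4,0,5,88],
    [0,0,0,-2.4,0,5,88],
  ],
)

```text
time: 11.28
tool_pos: [0.541, 0.0415, 0.2471]
eef_rot: [-0.0, 0.99, -0.138, 0.001]
force: [0.2, 0.4, -0.3]
gripper_width: 0.935
grip_force: 0.0
```

```bash
python3 look.py w8.png|head -2
python3 - <<'E'
from h import *
a=cv2.imread('pics/w8.png')
b=manip.get_image('scene')[:,:,::-1][120:270,220:400]
cv2.imwrite('pics/c8.png',np.vstack([a[:280],np.pad(cv2.resize(b,(384,320)),((0,0),(0,128),(0,0)))]))
E
```

```text
11.2833 [0.541  0.0415 0.2471] [-9.13371540e-05  9.90384716e-01 -1.38339485e-01  5.41996054e-04] 0.020149196264254404
tool y ang -105.90353399437274
```

View pics/c8.png

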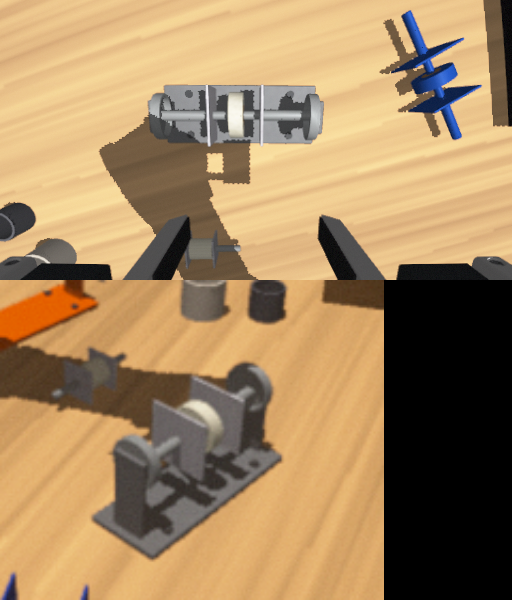

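The spindle is seated level in both cups, with pin ends at (160,115) and (310,115). The arm is clear and the short spindle is untouched.

```bash
python3 -c "
from bench import manip
print(manip.hand_in())"
```

```text
the job is handed in; nothing more can be done
None
```

The longer spindle is fitted: the last pictures show both pins inside the grey holder's cups, level and with the arm clear; I left the shorter spindle alone and handed the job in at about 11 s, with no verdict returned.

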